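Pack a model carrier in two layers and slide it to the other place

TASK

Pack the wooden carrier in layers, where it stands: first set every dental model that is there flat on the carrier's floor, then lower the divider over them until it lies fully home on both locating pins, then stand all the powder jars upright on the divider. Finally slide the packed carrier along the mat, without lifting or tipping it, until it sits squarely inside the other white outline, and leave the other things on the bench alone.

Things in the scene. Friction and masses are not known exactly. Their poses are not given: they have to be found in the camera images.
- carrier_floor (a point): Packing carrier: loose light-wood open tray, 0.45 kg, 132 (its x) by 300 mm (its y). This point: centre of the top of its 4 mm thick floor, where models stand; z up. Floor space 124 (x) by 200 mm (y); long sides 4 mm thick, rising 18 mm above the floor; end blocks (y = 100 to 128 mm at both ends, full width) rise 36 mm above it and carry the divider, each with a locating pin
- grip_left (a point): Upright wooden grip tab at the +y end of the carrier: 40 mm in carrier x by 16 mm in y, top 66 mm above the carrier's floor; this point lies 13 mm below its top (142 mm in y from the carrier's centre). Grip it from above across its 40 mm to slide the carrier
- grip_right (a point): The same grip tab at the carrier's -y end
- round_pin (a point): Tip of the round locating pin, at carrier x +42, y +111 mm, 57 mm above the carrier's floor: 10 mm across for 10 mm above the end block, then tapering over 11 mm to 3.6 mm
- diamond_pin (a point): Tip of the diamond locating pin, at carrier x -42, y -111 mm, otherwise as the round pin but four-sided, 10 mm over its corners
- divider_grip (a point): Divider: aluminium plate 124 (its x) by 246 mm (its y), 5 mm thick, 0.2 kg, rim 3 mm thick and 6 mm high round its top, black upright grip in its middle (12 mm in x, 24 in y, rising 32 mm above the plate). This point: on the grip, 25 mm above the plate's underside. Fully home, the underside lies on the end blocks and this point is 61 mm above the carrier's floor; pins stand 16 mm proud of the plate
- divider_hole (a point): Centre, on the top face, of one of the divider's two 13 mm through holes: at divider x +42, y +111 mm; the other is at x -42, y -111 mm, so the plate fits the pins either way round
- model_work_mid (a point): beige stone dental model (origin half-way up its 28 mm height; base 54 mm along its x by 60 mm along its y, D-shaped, straight back; best gripped across the 60 mm, along its y; 75 g, may be absent)
- stone_arch_mid (a point): white stone dental model (origin half-way up its 28 mm height; base 54 mm along its x by 60 mm along its y, D-shaped, straight back; best gripped across the 60 mm, along its y; 75 g, may be absent)
- model_upper_mid (a point): pink stone dental model (origin half-way up its 28 mm height; base 54 mm along its x by 60 mm along its y, D-shaped, straight back; best gripped across the 60 mm, along its y; 75 g, may be absent)
- powder_jar_0_mid (a point): white powder jar with a red-brown screw cap, 45 mm across (origin half-way up, on the axis; stands upright, 55 mm high; 110 g, may be absent)
- powder_jar_1_mid (a point): white powder jar with a blue screw cap, 48 mm across (origin half-way up, on the axis; stands upright, 55 mm high; 110 g, may be absent)
- powder_jar_2_mid (a point): white powder jar with a white screw cap, 51 mm across (origin half-way up, on the axis; stands upright, 55 mm high; 110 g, may be absent)
- place_left (a point): Centre of the left (+y) of two white outlines, 152 by 324 mm, on a fixed black packing mat 4 mm thick (156 by 668 mm, long axis y); on the mat's top face, axes of the mat: x across, y along the mat. The carrier starts on one of the two places, the divider lies on the other
- place_right (a point): Centre of the right (-y) outline, 330 mm from the left one along the mat's y. Behind the work a fixed shelf, 200 mm high, overhangs the bench from x = 0.70 m on: keep the gripper clear of it
- tape_roll: bystander, leave alone: roll of masking tape 66 mm across, 20 mm high; origin under its centre
- wax_block: bystander, leave alone: block of modelling wax 56 x 86 x 19 mm; origin under its centre
- pliers: bystander, leave alone: green-handled pliers 146 x 56 x 11 mm lying flat; origin under the centre
- carver: bystander, leave alone: steel carver 144 x 8 x 8 mm lying flat; origin under the centre
Things that resemble listed ones, but are neither listed nor needed, are in the scene too. Leave any yellow look-alike of the part that bears powder_jar_0_mid alone.

How it is judged:
On the way, in this order (a step that is already met when the one before it is completed fails the run):
1. every dental model present lies flat on the carrier's floor (x of model_work_mid in the frame of carrier_floor between -0.042 and 0.042 m and y of model_work_mid in the frame of carrier_floor between -0.082 and 0.082 m and z of model_work_mid in the frame of carrier_floor between 0.009 and 0.019 m and angle between each of model_work_mid, stone_arch_mid, model_upper_mid's own z axis and vertical below 0.15 rad and x of stone_arch_mid in the frame of carrier_floor between -0.042 and 0.042 m and y of stone_arch_mid in the frame of carrier_floor between -0.082 and 0.082 m and z of stone_arch_mid in the frame of carrier_floor between 0.009 and 0.019 m and x of model_upper_mid in the frame of carrier_floor between -0.042 and 0.042 m and y of model_upper_mid in the frame of carrier_floor between -0.082 and 0.082 m and z of model_upper_mid in the frame of carrier_floor between 0.009 and 0.019 m and not (distance of carrier_floor from where it was at the start of the episode above 0.2 m and (horizontal distance between carrier_floor and place_left below 0.02 m or horizontal distance between carrier_floor and place_right below 0.02 m) and angle between the y axis of carrier_floor and the y axis of place_left, either way round below 0.09 rad)), for 0.2 s.
2. the divider lies fully home on both pins, over the models (x of model_work_mid in the frame of carrier_floor between -0.042 and 0.042 m and y of model_work_mid in the frame of carrier_floor between -0.082 and 0.082 m and z of model_work_mid in the frame of carrier_floor between 0.009 and 0.019 m and angle between each of model_work_mid, stone_arch_mid, model_upper_mid's own z axis and vertical below 0.15 rad and x of stone_arch_mid in the frame of carrier_floor between -0.042 and 0.042 m and y of stone_arch_mid in the frame of carrier_floor between -0.082 and 0.082 m and z of stone_arch_mid in the frame of carrier_floor between 0.009 and 0.019 m and x of model_upper_mid in the frame of carrier_floor between -0.042 and 0.042 m and y of model_upper_mid in the frame of carrier_floor between -0.082 and 0.082 m and z of model_upper_mid in the frame of carrier_floor between 0.009 and 0.019 m and x of divider_grip in the frame of carrier_floor between -0.005 and 0.005 m and y of divider_grip in the frame of carrier_floor between -0.005 and 0.005 m and z of divider_grip in the frame of carrier_floor between 0.058 and 0.0635 m and angle between the y axis of divider_grip and the y axis of carrier_floor, either way round below 0.04 rad), for 0.2 s.
3. every powder jar present stands on the seated divider (all of step 2 and x of powder_jar_0_mid in the frame of divider_grip between -0.055 and 0.055 m and y of powder_jar_0_mid in the frame of divider_grip between -0.116 and 0.116 m and z of powder_jar_0_mid in the frame of divider_grip between 0.0035 and 0.0115 m and angle between each of powder_jar_0_mid, powder_jar_1_mid, powder_jar_2_mid's own z axis and vertical below 0.12 rad and x of powder_jar_1_mid in the frame of divider_grip between -0.055 and 0.055 m and y of powder_jar_1_mid in the frame of divider_grip between -0.116 and 0.116 m and z of powder_jar_1_mid in the frame of divider_grip between 0.0035 and 0.0115 m and x of powder_jar_2_mid in the frame of divider_grip between -0.055 and 0.055 m and y of powder_jar_2_mid in the frame of divider_grip between -0.116 and 0.116 m and z of powder_jar_2_mid in the frame of divider_grip between 0.0035 and 0.0115 m), for 0.2 s.
4. the packed carrier sits in the other outline (distance of carrier_floor from where it was at the start of the episode above 0.2 m and (horizontal distance between carrier_floor and place_left below 0.02 m or horizontal distance between carrier_floor and place_right below 0.02 m) and angle between the y axis of carrier_floor and the y axis of place_left, either way round below 0.09 rad), for 0.2 s.
At the end, for the whole second after the job is handed in: Carrier within 20 mm and 0.09 rad of square on the place it did not start on; models flat on its floor (0.15 rad); divider fully home on both pins (2.5 mm in height, 5 mm sideways, 0.04 rad); jars upright (0.12 rad) on the divider inside its rim (all of step 3 and all of step 4); the robot touches nothing.
It fails at once if the carrier is lifted off the mat (by 10 mm) or tipped (by 0.08 rad) (height (world z) of carrier_floor above 0.018 m or angle between carrier_floor's own z axis and vertical above 0.08 rad).
It fails at once if a bystander is pushed more than 50 mm (distance of any of tape_roll, wax_block, pliers, carver from where it was at the start of the episode above 0.05 m).
Of model_work, stone_arch, model_upper only 2 to 3 are there at a start; the rules pass over those that are not, and their reading is None.
Of powder_jar_0, powder_jar_1, powder_jar_2 only 2 to 3 are there at a start; the rules pass over those that are not, and their reading is None.
At some moment in a run one of model_work, stone_arch, model_upper may be knocked a few centimetres aside while the robot is not near it.
It also fails if it takes over 210 s, if anything falls off the work surface, if the arm or the gripper's body presses on something with over 40 N, if the wrist force passes 120 N, or if a joint passes its speed limit or range.

ROBOT

A 6-joint arm with a two-finger parallel gripper is mounted at the origin on a cart in front of the work surface, level with it; the furniture and walls round the work are solid. World frame = base frame: x ahead of the robot, y to its left, z up, the work surface at z = 0. Lengths are in m, angles in rad, forces in N, time in s.
With the tool pointing down it reaches from about 0.375 to 0.925 m from the base axis. Payload 5.7 kg.
Tool frame: the origin (TCP) lies midway between the tips of the shut fingers; the grasp point (between the pads) lies 19 mm behind it; z points along the fingers, y is the line along which they close (so a half turn about z gives the same grasp; the last joint's range is limited). The gripper opens to 88 mm and grips with 3 to 60 N. Pads are 20 mm wide; open, the fingers measure 115 mm over their backs; the gripper's body (75 mm by 178 mm) begins 61 mm behind the grasp point.
Start: joints at [-1.394, 0.359, 1.51, -0, 1.272, -0.115], TCP at [0.173, -0.575, 0.19] pointing down, gripper open.
Joint ranges: [-2.97, 2.97], [-1.01, 2.36], [0.21, 2.38], [-0.96, 4.11], [0.2, 2.71], [-2.98, 2.98]. Speed limits (rad/s): [2.39, 2.39, 3.14, 3.14, 3.14, 3.14].

INTERFACE

Orientations are given as a unit quaternion [x, y, z, w].
In Python, from bench import move_ptp, servo_line, goto_joints, move_gripper, sleep, inverse_kinematics, capture, PlanningError, close_job, spot_in, silhouettes, current_clock, current_joint_pos, current_qvel, current_joint_torque, current_position, current_orientation, current_force, current_torque, current_finger_gap, current_grip_force gives the robot as it stands. Calls block until the motion is done:
- move_ptp(position, orientation): joint-space move of the TCP to a pose.
- servo_line(position, orientation=None, rate=0.15, contact_N=None): straight line of the TCP; orientation=None keeps the orientation; rate is the mean speed in m/s. With contact_N (N) it stops when the force on the tool has changed by that much, and returns True; else False.
- goto_joints(angles): joint-space move.
- move_gripper(opening): finger opening in m; the grip force is fixed at half the most; returns when the fingers have stopped.
- sleep(seconds).
- inverse_kinematics(position, orientation): joint angles nearest the present ones, or None.
- capture(name): name is "scene" or "top" or "wrist"; returns a dict with "image" (420x560x3 uint8, blue, green, red), "range_z" (420x560 float32, m along the optical axis (not along the pixel's ray), 0 where there is no reading), "intrinsics" (3x3 intrinsics, pixels), "R" (3x3) and "t" (3): a world point X has camera coordinates R X + t. Camera axes: x right, y down, z forward; pixel columns grow to the right and rows downward; lengths in m; the calibration is good to about 2 mm. A picture is of the moment at which its call begins.
A pose or a line that the arm cannot do raises PlanningError and nothing moves.
- close_job(): hands the job in; it is judged then, once.
Trained networks look in the newest picture that a camera, given by its name, has taken for a name from the list of things; names that differ only in an ending like _2 or _b are one class to them, and where a whole thing is asked for, a point or a joint stands for the part that bears it (a point fixed in the world has none). Each returns a list of dicts, best first, with "conf" (0 to 1); they miss things now and then, are a little off and sometimes report something else, mostly with a low value. They report only what shows in the picture. A call takes as long as a camera call. They do not tell look-alikes from the thing itself.
- spot_in(camera, query): "xy" ([column, row] in pixels, amid what is visible of it).
- silhouettes(camera, query): "region" (420x560 bool, what is visible of it) and "xy" ([column, row] in pixels, amid what is visible of it).
Readings, each from a call of its own:
- current_clock(): time.
- current_joint_pos(): joint angles.
- current_qvel(): joint speeds.
- current_joint_torque(): joint torques, N m.
- current_position(): TCP position.
- current_orientation(): TCP orientation.
- current_force(): force on the tool from outside, world axes, zero at the start.
- current_torque(): the same for the moment, N m.
- current_finger_gap(): finger opening in m.
- current_grip_force(): force on a finger pad.
Only numpy, scipy, OpenCV 4.12 (cv2) and the standard library are available. Lean on these libraries where they do the work, as an engineer would, in place of code of your own. Each camera call takes 0.05 s, during which the arm holds its last target. There are 200 camera calls.

## Working session

There is one attempt and no reset: what is moved stays moved. The work goes in short steps, each a Python script; the robot and the scene stay as the last script left them, time stands still between calls to the robot, and variables do not carry over. Pictures are saved under pics/ and viewed, at most 14 in all, crops included, and the job is handed in when it is done.

```bash
ls; mkdir -p pics
python3 - <<'E'
from bench import *
import cv2,numpy as np
for n in ["top","scene"]:
    c=capture(n); cv2.imwrite(f"pics/{n}0.png",c["image"]); print(n,c["intrinsics"].tolist(),c["R"].round(3).tolist(),c["t"].round(3).tolist())
    np.savez(f"{n}0.npz",**c)
    for q in ["model_work_mid","stone_arch_mid","model_upper_mid","powder_jar_0_mid","powder_jar_1_mid","powder_jar_2_mid","divider_grip","round_pin","diamond_pin","divider_hole","grip_left","grip_right","carrier_floor","tape_roll","wax_block","pliers","carver"]:
        print(q,[(np.round(d["xy"]).astype(int).tolist(),round(float(d["conf"]),2)) for d in spot_in(n,q)])
print(current_clock())
E
```

```text
pics
top [[457.2548647450883, 0.0, 280.31117276495], [0.0, 457.2548647450883, 203.2026966853813], [0.0, 0.0, 1.0]] [[-0.078, -0.997, -0.006], [-0.868, 0.071, -0.491], [0.49, -0.033, -0.871]] [0.027, 0.466, 1.597]
model_work_mid [([185, 199], 0.68)]
stone_arch_mid [([238, 195], 0.66), ([186, 199], 0.54), ([162, 238], 0.47)]
model_upper_mid []
powder_jar_0_mid [([258, 178], 0.68), ([352, 226], 0.68), ([211, 196], 0.57), ([238, 227], 0.23)]
powder_jar_1_mid []
powder_jar_2_mid [([188, 200], 0.23)]
divider_grip [([238, 228], 0.66)]
round_pin [([352, 227], 0.77)]
diamond_pin [([348, 223], 0.93), ([188, 199], 0.63)]
divider_hole [([236, 226], 0.67)]
grip_left [([352, 225], 0.9)]
grip_right [([350, 223], 0.92), ([210, 231], 0.3)]
carrier_floor [([352, 223], 0.96)]
tape_roll [([162, 233], 0.73), ([215, 199], 0.68), ([158, 205], 0.59), ([238, 197], 0.31)]
wax_block [([388, 223], 0.64)]
pliers [([161, 231], 0.73), ([159, 207], 0.56), ([390, 226], 0.2)]
carver []
scene [[407.83692449979986, 0.0, 277.3238394471127], [0.0, 407.83692449979986, 207.37102268075765], [0.0, 0.0, 1.0]] [[-0.745, -0.667, -0.003], [-0.525, 0.589, -0.614], [0.412, -0.456, -0.789]] [0.363, 0.311, 1.115]
model_work_mid [([170, 286], 0.68)]
stone_arch_mid [([335, 142], 0.68), ([223, 238], 0.63), ([327, 204], 0.36)]
model_upper_mid []
powder_jar_0_mid [([228, 213], 0.75), ([200, 258], 0.55), ([318, 155], 0.52)]
powder_jar_1_mid [([317, 155], 0.56)]
powder_jar_2_mid [([335, 139], 0.67)]
divider_grip [([256, 264], 0.88)]
round_pin [([324, 201], 0.97)]
diamond_pin [([326, 201], 0.61)]
divider_hole [([257, 265], 0.82)]
grip_left [([324, 203], 0.92)]
grip_right [([324, 204], 0.83), ([224, 238], 0.35)]
carrier_floor [([326, 200], 0.89)]
tape_roll [([177, 336], 0.64), ([324, 202], 0.42)]
wax_block [([135, 316], 0.43)]
pliers [([130, 319], 0.68)]
carver [([263, 286], 0.35)]
1.8
```

Run:
```python
import cv2
a=cv2.imread("pics/top0.png"); b=cv2.imread("pics/scene0.png")
cv2.imwrite("pics/top0c.png",cv2.resize(a[150:300,120:440],(800,375),interpolation=3))
cv2.imwrite("pics/scene0c.png",cv2.resize(b[110:360,90:410],(768,600),interpolation=3))
```

```text
(no output)
```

View pics/top0c.png

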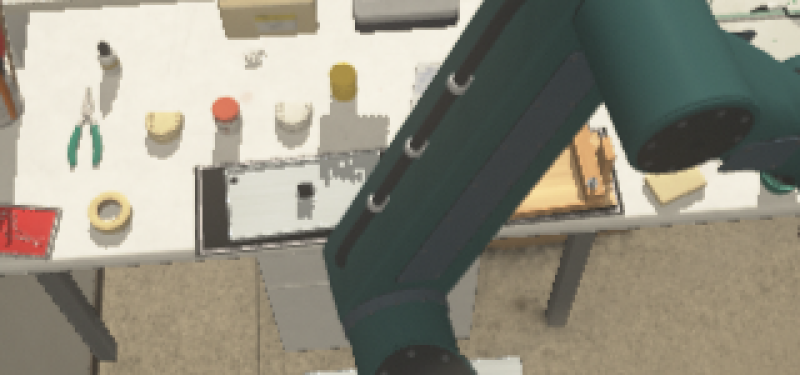

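View pics/scene0c.png

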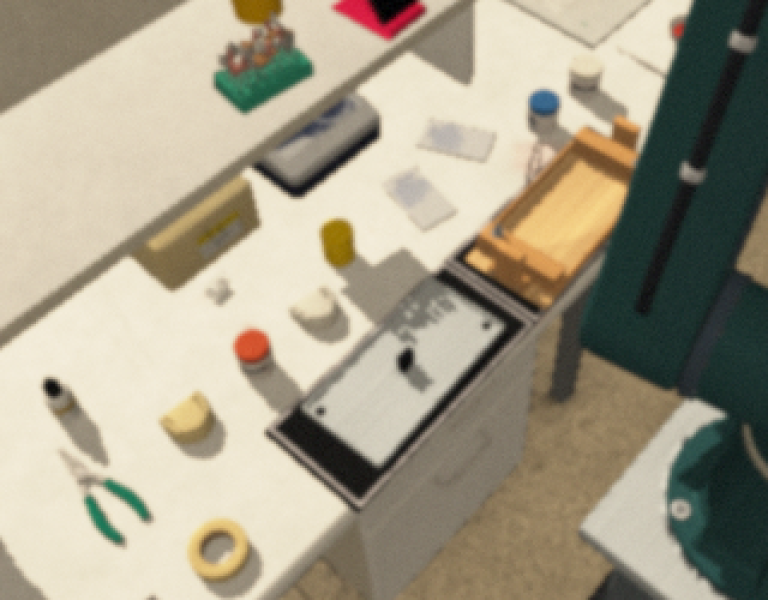

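The top view (crop scale 2.5, offset 120,150) shows the divider on the left outline, with its black grip at full-image px (242,226), and the carrier on the right. The beige model is at (186,200), the red jar at (211,196), the white model at (238,195) and a yellow look-alike at (258,182). The scene view adds a blue jar at about (316,155) and a white jar at (334,140) beyond the carrier.

```bash
cat > h.py <<'E'
from bench import *
import numpy as np, cv2
from scipy.spatial.transform import Rotation as Rot
def down(yaw):
    "tool z down; finger closing line (tool y) at angle yaw from world x"
    y=np.array([np.cos(yaw),np.sin(yaw),0]); z=np.array([0,0,-1.]); x=np.cross(y,z)
    return Rot.from_matrix(np.c_[x,y,z]).as_quat()
def cloud(c):
    z=c["range_z"]; K=c["intrinsics"]; v,u=np.mgrid[:420,:560]
    p=np.stack([(u-K[0,2])*z/K[0,0],(v-K[1,2])*z/K[1,1],z],-1)
    return (p-c["t"])@c["R"]
def px(c,X):
    q=c["R"]@np.asarray(X)+c["t"]; q=c["intrinsics"]@q; return q[:2]/q[2]
def ray(c,uv,z):
    d=c["R"].T@np.linalg.solve(c["intrinsics"],[uv[0],uv[1],1.]); o=-c["R"].T@c["t"]
    return o+d*(z-o[2])/d[2]
def rect(c,x0,x1,y0,y1,z,s=0.001):
    "ortho image of plane z: row 0 = x1, column 0 = y1"
    X=np.array([[x1,y1,z],[x1,y0,z],[x0,y0,z],[x0,y1,z]]); src=np.float32([px(c,p) for p in X])
    w,h=int((y1-y0)/s),int((x1-x0)/s)
    return cv2.warpPerspective(c["image"],cv2.getPerspectiveTransform(src,np.float32([[0,0],[w,0],[w,h],[0,h]])),(w,h))
E
python3 - <<'E'
from h import *
for n,L in [("top",dict(beige=(186,200),red=(211,194),white=(238,195),yel=(258,182),grip=(242,226),tape=(163,234),pliers=(154,206))),("scene",dict(blue=(316,155),wjar=(334,140),beige=(168,284),white=(222,238),divgrip=(258,260)))]:
    c=dict(np.load(n+"0.npz")); P=cloud(c); print(n,"cam",(-c["R"].T@c["t"]).round(2))
    for k,(u,v) in L.items(): print(k,P[v-1:v+2,u-1:u+2].reshape(-1,3).mean(0).round(3),P[v,u].round(3))
E
```

```text
top cam [-0.38  0.05  1.62]
beige [0.573 0.365 0.016] [0.575 0.366 0.012]
red [0.569 0.259 0.055] [0.57  0.259 0.053]
white [0.58  0.155 0.014] [0.58  0.155 0.014]
yel [0.611 0.07  0.054] [0.607 0.069 0.06 ]
grip [0.427 0.142 0.034] [0.429 0.143 0.03 ]
tape [ 0.435  0.455 -0.001] [ 0.435  0.455 -0.   ]
pliers [0.461 0.447 0.178] [ 0.566  0.499 -0.003]
scene cam [-0.02  0.57  1.07]
blue [ 0.561 -0.285  0.054] [ 0.561 -0.285  0.054]
wjar [ 0.56  -0.388  0.054] [ 0.56  -0.388  0.054]
beige [0.575 0.373 0.014] [0.574 0.373 0.016]
white [0.575 0.16  0.013] [0.577 0.159 0.009]
divgrip [0.427 0.153 0.038] [0.426 0.154 0.04 ]
```

Run:
```python
from h import *
p=current_position(); 
move_ptp([0.54,0.36,0.30],down(np.pi/2)); print(current_joint_pos())
for n in ["top","wrist","scene"]:
    c=capture(n); np.savez(n+"1.npz",**c); 
    if n=="wrist": print("cam",(-c["R"].T@c["t"]).round(3),c["R"].round(2).tolist())
t=dict(np.load("top1.npz")); a=rect(t,0.3,0.68,-0.46,0.34,0.03)
w=np.load("wrist1.npz")["image"]
cv2.imwrite("pics/top1.png",a); cv2.imwrite("pics/wrist1.png",w); print(current_clock())
```

```text
[ 4.80515895e-01  3.59548372e-01  1.23892515e+00 -2.52135746e-04
  1.54320888e+00 -1.08912134e+00]
cam [0.463 0.36  0.495] [[0.0, 1.0, -0.0], [0.96, -0.0, 0.28], [0.28, -0.0, -0.96]]
5.4667
```

View pics/top1.png

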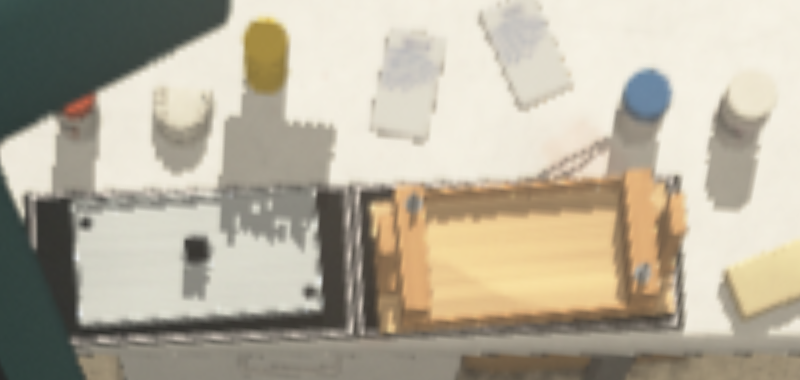

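View pics/wrist1.png

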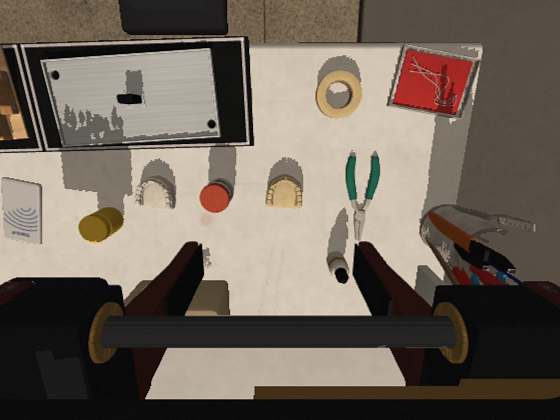

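The rectified top view (1 mm/px) shows the carrier at cols 370-685, its round pin at about (413,204) and its diamond pin at about (642,272). The divider's holes are at about (85,223) and (310,292), and the blue and white jars are beyond the carrier. The wrist view shows the beige model at (285,190), the white model at (155,190), the red cap at (215,198) and the divider grip at (128,98). I see no pink model.

```bash
cat >> h.py <<'E'
def blob(c,xy,r=0.05,zmin=0.006,zmax=0.1):
    "points above zmin connected to the spot near xy; returns points Nx3"
    P=cloud(c); m=((P[...,2]>zmin)&(P[...,2]<zmax)&(np.hypot(P[...,0]-xy[0],P[...,1]-xy[1])<r)&(c["range_z"]>0)).astype(np.uint8)
    n,l,s,_=cv2.connectedComponentsWithStats(m); k=1+np.argmax(s[1:,4]); return P[l==k]
def rectfit(Q):
    "mm minAreaRect: centre, sides, yaw of 1st side (rad)"
    (c,(a,b),t)=cv2.minAreaRect(np.float32(Q[:,:2]*1000)); return np.array(c)/1000,(a,b),np.deg2rad(t)
E
python3 - <<'E'
from h import *
w=dict(np.load("wrist1.npz"))
for k,xy in dict(beige=(.574,.37),white=(.576,.158),red=(.57,.259),div=(.427,.15)).items():
    Q=blob(w,xy,r=0.05 if k!="div" else .03,zmin=.006 if k!="div" else .016); c,s,t=rectfit(Q); print(k,len(Q),c.round(4),np.round(s,1),np.rad2deg(t).round(1),"zmax",np.percentile(Q[:,2],[5,50,98]).round(4))
P=cloud(w); print("mat",P[40:60,10:30].reshape(-1,3)[:,2].mean(), "bench",P[230,250:300,2].mean())
a=w["image"][140:240,110:320]; cv2.imwrite("pics/m1.png",cv2.resize(a,(800,381),interpolation=2))
E
```

```text
beige 1003 [0.5743 0.3682] [58.8 52.7] 89.3 zmax [0.0135 0.016  0.0269]
white 1067 [0.5762 0.1593] [58.9 52.4] 83.6 zmax [0.0114 0.016  0.027 ]
red 871 [0.575  0.2637] [43.7 44. ] 20.9 zmax [0.0179 0.0545 0.0565]
div 223 [0.4333 0.1441] [11.9 23.9] 4.8 zmax [0.0189 0.0398 0.0427]
mat -0.11315092750458705 bench 0.009550822042837965
```

View pics/m1.png

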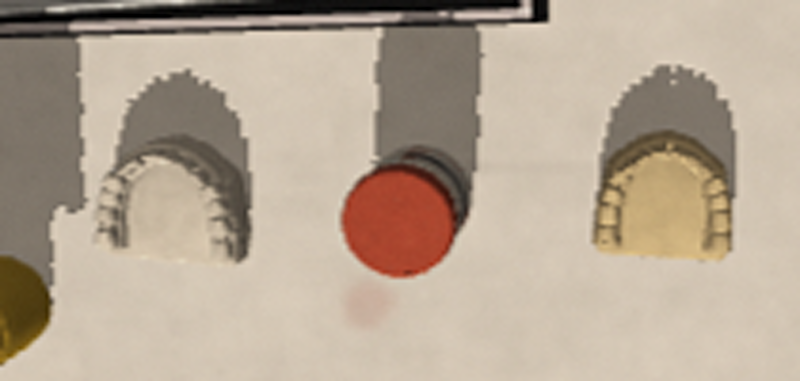

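Both models and the red jar fit cleanly: beige at yaw 89°, white at yaw 84°, with straight backs toward +x (bottom of the crop). I'll pick the beige model and look at the carrier on the way.

```bash
cat >> h.py <<'E'
def pick(xy,yaw,z,opening=0.085,zup=0.15):
    q=down(yaw); move_gripper(opening); move_ptp([*xy,z+0.07],q)
    hit=servo_line([*xy,z],q,rate=0.08,contact_N=8)
    move_gripper(0.0); print("hit",hit,"gap",round(current_finger_gap(),4),"grip",round(float(np.max(current_grip_force())),1),"z",current_position()[2].round(4))
    servo_line([*xy,zup],q,rate=0.15)
E
python3 - <<'E'
from h import *
pick([.5743+.005,.3682],np.deg2rad(89.3),0.005,zup=0.2)
move_ptp([0.56,-0.16,0.33],down(np.pi/2))
print("gap",current_finger_gap())
for n in ["top","wrist"]:
    c=capture(n); np.savez(n+"2.npz",**c)
cv2.imwrite("pics/wrist2.png",c["image"]); print(current_clock(),current_joint_pos().round(2))
E
```

```text
hit False gap 0.0002 grip 0.0 z 0.005
gap 0.00028646445854397823
12.5083 [-0.4   0.24  1.34  0.    1.56 -1.97]
```

View pics/wrist2.png

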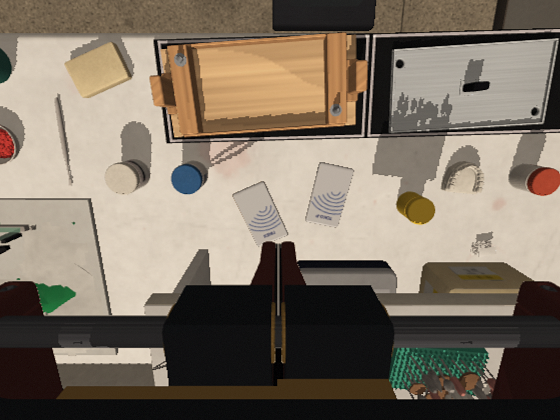

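The beige grasp closed on nothing (gap 0), so the model was probably knocked aside. The wrist view shows the carrier with its pins at about (180,60) and (336,108), and the white and blue jars at (125,177) and (187,178). There is a carver at (65,140), and the white model at (465,178) looks unmoved. I'll find beige again and get the carrier pose from depth.

```bash
cat >> h.py <<'E'
def carrier(c):
    "carrier centre xy and yaw of its y axis minus 90deg, from end-block/side tops"
    P=cloud(c); z=P[...,2]; m=(c["range_z"]>0)&(P[...,0]<0.53)&(P[...,0]>0.30)&(abs(P[...,1])<0.45)
    b=P[m&(abs(z-0.044)<0.005)]; 
    k,cc=cv2.kmeans(np.float32(b[:,1:2]),2,None,(3,50,1e-5),3,0)[1:]; k=k.ravel(); out=[]
    for i in np.argsort(cc.ravel()): out.append(rectfit(b[k==i]))
    return out
E
python3 - <<'E'
from h import *
w=dict(np.load("wrist2.npz")); t=dict(np.load("top2.npz"))
for r in carrier(w): print(r[0].round(4),np.round(r[1],1),np.rad2deg(r[2]).round(1))
for k,u in dict(p1=(180,60),p2=(336,108)).items(): print(k,ray(w,u,0.065).round(4))
for k,xy in dict(white=(.576,.158),blue=(.561,-.285),wjar=(.56,-.388)).items():
    Q=blob(w,xy); print(k,len(Q),*rectfit(Q),Q[:,2].max())
try:
  Q=blob(t,(.574,.368),r=.08); print("beige",len(Q),*rectfit(Q))
except Exception as e: print(e)
cv2.imwrite("pics/top2.png",rect(t,.4,.7,.0,.5,.02))
E
```

```text
[ 0.4421 -0.3058] [123.8  40.1] 4.0
[0.4189 0.0323] [123.9 239.1] 3.8
p1 [ 0.404  -0.2935  0.065 ]
p2 [ 0.4666 -0.0752  0.065 ]
white 1049 [0.57626892 0.15686452] (57.73775863647461, 52.63916015625) 1.4699609252831718 0.028894793548149424
blue 921 [ 0.57182343 -0.30294809] (45.99824142456055, 46.043121337890625) 1.5282347515176862 0.05775001749242195
wjar 1188 [ 0.57159082 -0.40464709] (49.02789306640625, 50.290260314941406) 0.9568966162718178 0.05747766907265081
beige 158 [0.57364392 0.37084753] (62.61907958984375, 55.249908447265625) 1.3091327602113412
```

View pics/top2.png

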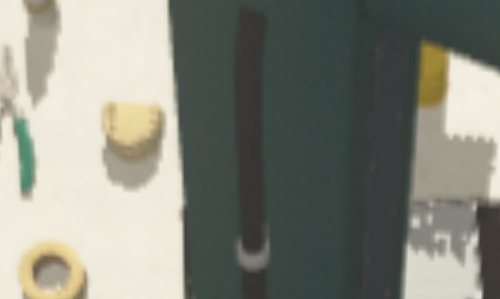

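Run:
```python
from h import *
w=dict(np.load("wrist2.npz")); print("tcp px",px(w,[.56,-.16,.33]), px(w,[.56,-.16,.349]))
move_gripper(0.085)
xy=[.579,.369]; q=down(np.pi/2)
move_ptp([*xy,.20],q); c1=capture("wrist"); Q=blob(c1,(.574,.369),r=.06); print(len(Q),*rectfit(Q),np.percentile(Q[:,2],[5,50,98]).round(4)); print(current_position().round(4),current_finger_gap())
servo_line([*xy,.03],q,rate=.1); c2=capture("wrist"); np.savez("w3.npz",**c1); np.savez("w4.npz",**c2)
cv2.imwrite("pics/w34.png",np.hstack([cv2.resize(c["image"],(400,300)) for c in (c1,c2)])); print(current_clock())
```

```text
tcp px [275.79617753 236.87581108] [275.60242378 248.07198154]
1645 [0.57464038 0.36937524] (59.01751708984375, 53.35487747192383) 1.50973803248265 [0.0137 0.0159 0.0271]
[0.5799 0.3679 0.2005] 0.08497992022434021
17.7583
```

View pics/w34.png

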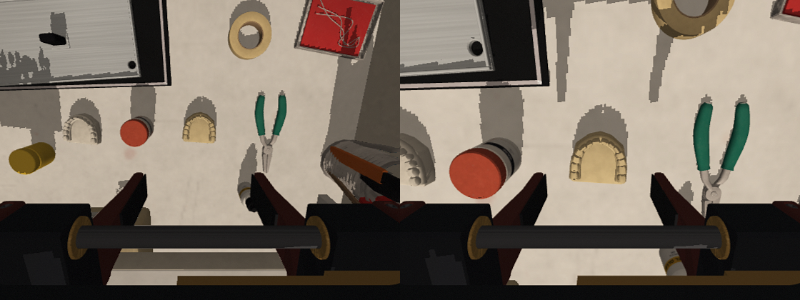

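Run:
```python
from h import *
xy=[.575,.369]; q=down(np.pi/2)
hit=servo_line([*xy,.006],q,rate=.08); print(hit,current_position().round(4)); c1=capture("wrist")
move_gripper(0.04); print(current_finger_gap(),current_grip_force()); c2=capture("wrist")
cv2.imwrite("pics/w56.png",np.hstack([cv2.resize(c["image"],(400,300)) for c in (c1,c2)])); print(current_clock())
```

```text
False [0.5741 0.3686 0.0049]
0.03972637075944005 0.0
19.15
```

View pics/w56.png

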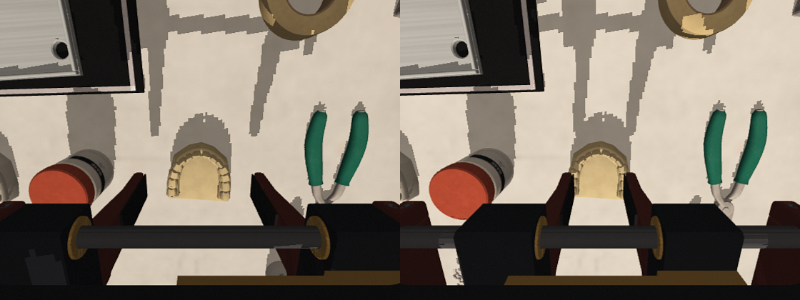

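Run:
```python
from h import *
move_gripper(0.085); c=capture("wrist"); np.savez("w5.npz",**c); P=cloud(c)
print(current_position().round(4),"f",c["intrinsics"][0,0],"cam",(-c["R"].T@c["t"]).round(3))
for (u,v) in [(200,247),(200,255),(195,262),(352,250),(355,258),(360,265),(280,240),(280,262)]: print((u,v),P[v,u].round(4),c["range_z"][v,u].round(4))
f=P[(P[...,2]>.02)&(np.abs(P[...,0]-.58)<.04)&(np.abs(P[...,1]-.369)<.07)&(np.abs(P[...,1]-.369)>.036)]
print(len(f),np.percentile(f,[1,50,99],axis=0).round(4))
```

```text
[0.575 0.369 0.006] f 303.9676625641127 cam [0.498 0.37  0.201]
(200, 247) [0.5655 0.3261 0.0449] 0.1692
(200, 255) [0.5683 0.327  0.0494] 0.1657
(195, 262) [0.5677 0.3269 0.0591] 0.1563
(352, 250) [0.5687 0.4117 0.0418] 0.1731
(355, 258) [0.57   0.4116 0.0496] 0.166
(360, 265) [0.5693 0.4118 0.0592] 0.1566
(280, 240) [0.5735 0.3709 0.0152] 0.1999
(280, 262) [0.5898 0.3709 0.0144] 0.2054
42393 [[0.5419 0.3036 0.0473]
 [0.5527 0.4055 0.1393]
 [0.5844 0.4352 0.1564]]
```

Run:
```python
from h import *
for f,tc in [("wrist2",(.56,-.16,.33)),("w5",(.575,.369,.006)),("wrist1",(.54,.36,.30))]:
    c=dict(np.load(f+".npz")); P=cloud(c)-np.array(tc); m=(c["range_z"]>0)&(c["range_z"]<0.26 if f!="w5" else c["range_z"]<.178)&(abs(P[...,0])<.05)
    Q=P[m]; v,u=np.where(m)
    i=np.argsort(Q[:,2])[:len(Q)//500+5]; print(f,Q[i].round(3)[::8].tolist()[:6])
print(current_force().round(2))
```

```text
wrist2 [[-0.01, 0.008, 0.032], [-0.01, -0.006, 0.033], [-0.011, 0.006, 0.034], [-0.01, -0.004, 0.034], [-0.011, -0.002, 0.035], [-0.01, -0.001, 0.035]]
w5 [[-0.021, -0.109, 0.027], [-0.02, -0.11, 0.027], [-0.02, -0.098, 0.027], [-0.02, -0.097, 0.028], [-0.019, -0.096, 0.028], [-0.017, -0.092, 0.028]]
wrist1 [[0.007, 0.044, 0.032], [-0.01, 0.05, 0.033], [-0.01, -0.049, 0.033], [0.009, 0.044, 0.033], [0.008, -0.044, 0.034], [-0.007, -0.044, 0.034]]
[-0.66 -0.05  0.66]
```

Run:
```python
from h import *
c=dict(np.load("w5.npz")); P=cloud(c)-np.array((.575,.369,.006))
for v in (270,285,300,330,360,390,410):
    print(v,[(u,P[v,u].round(3).tolist()) for u in (20,120,180,280,380,440,540)])
```

```text
270 [(20, [0.025, -0.184, -0.001]), (120, [-0.001, -0.084, 0.049]), (180, [-0.01, -0.045, 0.068]), (280, [0.021, 0.002, 0.008]), (380, [-0.01, 0.048, 0.068]), (440, [0.025, 0.115, 0.001]), (540, [0.028, 0.193, -0.006])]
285 [(20, [-0.031, -0.074, 0.117]), (120, [-0.032, -0.044, 0.118]), (180, [-0.008, -0.042, 0.077]), (280, [0.042, 0.002, -0.007]), (380, [-0.009, 0.045, 0.079]), (440, [-0.032, 0.047, 0.118]), (540, [-0.031, 0.077, 0.116])]
300 [(20, [-0.033, -0.066, 0.127]), (120, [-0.029, -0.044, 0.121]), (180, [-0.002, -0.042, 0.08]), (280, [0.054, 0.002, -0.007]), (380, [-0.006, 0.043, 0.085]), (440, [-0.03, 0.045, 0.123]), (540, [-0.034, 0.067, 0.128])]
330 [(20, [-0.032, -0.058, 0.137]), (120, [-0.026, -0.04, 0.13]), (180, [-0.026, -0.025, 0.129]), (280, [-0.026, 0.001, 0.13]), (380, [-0.026, 0.026, 0.13]), (440, [-0.026, 0.042, 0.13]), (540, [-0.031, 0.061, 0.136])]
360 [(20, [-0.023, -0.061, 0.136]), (120, [-0.014, -0.043, 0.126]), (180, [0.109, -0.079, -0.006]), (280, [0.109, 0.002, -0.006]), (380, [0.109, 0.083, -0.006]), (440, [-0.015, 0.044, 0.128]), (540, [-0.023, 0.062, 0.137])]
390 [(20, [-0.016, -0.061, 0.138]), (120, [-0.006, -0.043, 0.129]), (180, [0.14, -0.082, -0.006]), (280, [-0.018, 0.001, 0.14]), (380, [-0.018, 0.024, 0.141]), (440, [-0.019, 0.037, 0.141]), (540, [-0.018, 0.061, 0.14])]
410 [(20, [-0.022, -0.051, 0.149]), (120, [-0.023, -0.031, 0.149]), (180, [-0.021, -0.019, 0.148]), (280, [-0.022, 0.001, 0.149]), (380, [-0.024, 0.02, 0.15]), (440, [-0.022, 0.033, 0.149]), (540, [-0.022, 0.053, 0.148])]
```

The wrist depth shows the real fingertips, and the whole gripper body, 32 mm higher than the reported TCP. x and y agree. So the fingers closed above the model; it was not knocked. I'll put this offset into the helpers and retry.

```bash
cat >> h.py <<'E'
DZ=0.032   # real fingertips lie this far above the reported TCP
def go(x,y,z,yaw): move_ptp([x,y,z-DZ],down(yaw))
def line(x,y,z,yaw,rate=.15,N=None): return servo_line([x,y,z-DZ],down(yaw),rate=rate,contact_N=N)
def pick(x,y,yaw,z,opening=0.085,zup=0.15,zap=0.08):
    move_gripper(opening); go(x,y,zap,yaw)
    hit=line(x,y,z,yaw,.08,8)
    move_gripper(0.0); print("pick hit",hit,"gap",round(current_finger_gap(),4),"grip",np.round(current_grip_force(),1),"tipz",round(current_position()[2]+DZ,4))
    line(x,y,zup,yaw)
def state(s=""): print(s,"t",round(current_clock(),1),"p",current_position().round(4),"gap",round(current_finger_gap(),4),"F",current_force().round(1))
E
python3 - <<'E'
from h import *
pick(.5785,.3687,np.deg2rad(86.5),0.005,zup=.15)
state(); go(.56,-.16,.33,np.pi/2); state()
c=capture("wrist"); np.savez("w6.npz",**c); cv2.imwrite("pics/w6.png",c["image"]); t=capture("top"); np.savez("t6.npz",**t)
P=cloud(c); b=P[(abs(P[...,2]-.044)<.006)&(P[...,0]<.52)&(P[...,0]>.33)&(P[...,1]>-.36)&(P[...,1]<-.04)]
for s in (b[b[:,1]<-.25],b[b[:,1]>-.12]): print(len(s),*rectfit(s))
E
```

```text
pick hit False gap 0.0567 grip 29.5 tipz 0.0053
 t 23.3 p [0.5777 0.3683 0.1168] gap 0.0567 F [-0.5  0.8 -0.8]
 t 25.3 p [ 0.5602 -0.1591  0.2976] gap 0.0567 F [ 0.2 -0.2 -1.1]
2064 [ 0.44210315 -0.30489694] (123.62692260742188, 38.71034240722656) 0.0689237699830384
2027 [ 0.42564532 -0.0676721 ] (123.94538879394531, 38.461280822753906) 0.06963123040423953
```

View pics/w6.png

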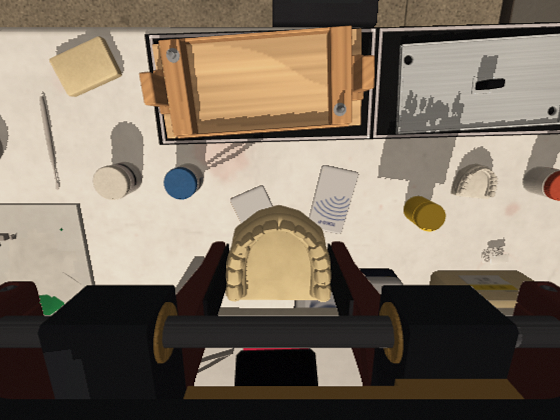

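The beige model is held (gap 57 mm). The carrier pose is clear: centre about (0.434,-0.186), yaw +4°, with pins at (172,55) and (340,108).

```bash
cat >> h.py <<'E'
C0=np.array([.4339,-.1863]); CY=.0693
def car(X,Y): c,s=np.cos(CY),np.sin(CY); return C0+[c*X-s*Y,s*X+c*Y]
def place(X,Y,z,opening,zup=.15):
    x,y=car(X,Y); yaw=np.pi/2+CY
    go(x,y,z+.09,yaw); hit=line(x,y,z,yaw,.06,6); print("place hit",hit,"tipz",round(current_position()[2]+DZ,4))
    move_gripper(opening); line(x,y,zup,yaw)
E
python3 - <<'E'
from h import *
place(.004,-.045,.013,.075); state()
go(.54,.158,.2,np.deg2rad(84)); c=capture("wrist"); Q=blob(c,(.576,.158)); (p,s,t)=rectfit(Q); print(p,s,t)
d=np.array([np.sin(t),-np.cos(t)])*.004
if abs(p[0]-.576)<.01 and abs(p[1]-.158)<.01:
    pick(*(p+d),t,.005); place(.004,.045,.013,.075); state()
    go(.53,-.186,.33,np.pi/2); c=capture("wrist"); np.savez("w7.npz",**c)
    cv2.imwrite("pics/w7.png",c["image"])
E
```

```text
place hit True tipz 0.0132
 t 29.5 p [ 0.4404 -0.2305  0.1173] gap 0.075 F [ 0.3 -0.3  0.8]
[0.57600726 0.15855502] (58.209983825683594, 52.93689727783203) 1.4668338415312008
pick hit False gap 0.0578 grip 29.8 tipz 0.0052
place hit True tipz 0.0132
 t 39.1 p [ 0.4341 -0.1408  0.1173] gap 0.0752 F [ 0.7 -0.3  0.1]
```

View pics/w7.png

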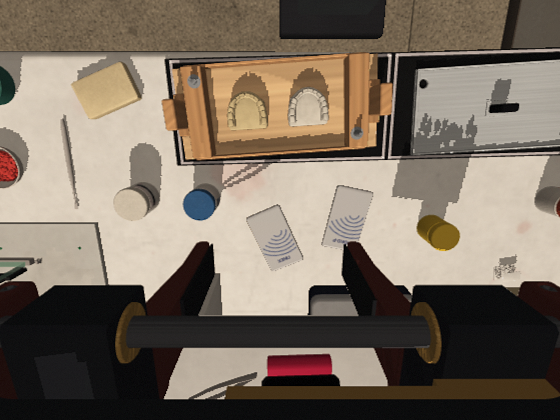

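The picture shows both models flat in the carrier, at (247,112) and (308,107). Next I'll measure the divider and carrier from the same relative viewpoint and check once more for a pink model.

```bash
cat >> h.py <<'E'
def look(cx,cy,tip=.19):
    go(cx+.045,cy,tip,np.pi/2); sleep(.3); return capture("wrist")
def sel(P,x,y,rx,ry,z0,z1):
    return P[(abs(P[...,0]-x)<rx)&(abs(P[...,1]-y)<ry)&(P[...,2]>z0)&(P[...,2]<z1)]
E
python3 - <<'E'
from h import *
for n in ("wrist","top","scene"):
    capture(n); print(n,"pink",[(d["xy"],d["conf"]) for d in spot_in(n,"model_upper_mid")])
c=look(*C0); np.savez("wc.npz",**c); P=cloud(c)
F=sel(P,*C0,.1,.17,.038,.050)
ends=[rectfit(F[(F-np.r_[car(0,Y),0])[:,1].__abs__()<.03]) for Y in (-.118,.118)]
for e in ends: print("end",e[0].round(4),np.round(e[1],1),round(e[2],4))
for X,Y in ((.042,.111),(-.042,-.111)):
    x,y=car(X,Y); S=sel(P,x,y,.012,.012,.052,.075); print("pin exp",(x.round(4),y.round(4)),"got",S[:,:2].mean(0).round(4),len(S),S[:,2].max().round(4))
for X,Y in ((0,-.045),(0,.045)):
    x,y=car(X,Y); S=sel(P,x,y,.035,.038,.016,.06); print("model",rectfit(S),S[:,2].max())
c=look(.433,.144); np.savez("wd.npz",**c); P=cloud(c)
S=sel(P,.433,.144,.08,.14,.0068,.06); p,s,t=rectfit(S); print("plate",p,s,t)
G=sel(P,.433,.144,.03,.03,.022,.06); print("grip",rectfit(G),G[:,2].max())
g=rect(c,.36,.51,.01,.28,.009,.0005); cv2.imwrite("pics/div.png",g)
state()
E
```

```text
wrist pink []
top pink []
scene pink [([263.0, 287.1], 0.5)]
end [ 0.4423 -0.3078] [123.9  45. ] 0.0688
end [ 0.4257 -0.0664] [124.   41.7] 0.0696
pin exp (np.float64(0.4681), np.float64(-0.0727)) got [ 0.4672 -0.0745] 87 0.0662
pin exp (np.float64(0.3997), np.float64(-0.2999)) got [ 0.3997 -0.2981] 78 0.0664
model (array([ 0.43684528, -0.23081238]), (52.69050216674805, 59.341766357421875), np.float64(0.05086658071878441)) 0.03643026875647857
model (array([ 0.43098737, -0.14168529]), (52.93229675292969, 59.83321762084961), np.float64(0.06594459154010762)) 0.03707788540781668
plate [0.42752136 0.14273694] (136.23663330078125, 246.3205108642578) 0.06330658483876203
grip (array([0.43341327, 0.14328885]), (12.157074928283691, 23.77669906616211), np.float64(0.06304085129624255)) 0.04263499861495487
 t 42.9 p [0.4782 0.1434 0.158 ] gap 0.075 F [0.4 1.3 0.8]
```

View pics/div.png

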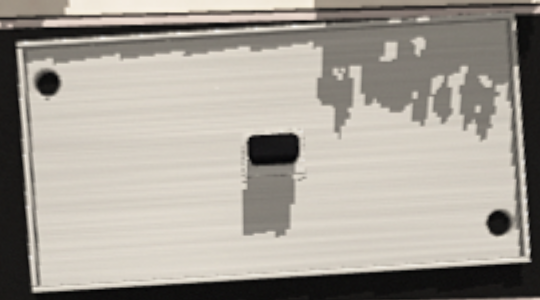

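The rectified divider view shows the grip at (273,148) and the holes at (48,82) and (499,222), giving centre (0.434,0.143) and yaw about 3.6°. The pins agree with C0 and a carrier yaw of about 0.069.

Run:
```python
from h import *
x,y,t=.4336,.1433,.0625
pick(x,y,t,.014,opening=.04,zup=.16); state("held")
X,Y=C0; go(X,Y,.16,CY); sleep(.3)
line(X,Y,.085,CY,.1); sleep(.2); c=capture("wrist"); np.savez("wh.npz",**c); cv2.imwrite("pics/wh.png",c["image"])
hit=line(X,Y,.054,CY,.03,10); state("down hit %s"%hit)
```

```text
pick hit False gap 0.0117 grip 30.0 tipz 0.0142
held t 47.6 p [0.4327 0.1431 0.1272] gap 0.0118 F [-0.3  0.3 -2.3]
down hit True t 51.3 p [ 0.4336 -0.1861  0.0222] gap 0.0114 F [-1.   0.3  4.2]
```

Run:
```python
from h import *
X,Y=C0; move_gripper(.04); line(X,Y,.16,CY); c=look(X,Y,.22); np.savez("wc2.npz",**c); P=cloud(c)
G=sel(P,X,Y,.03,.03,.062,.1); print("grip",rectfit(G),"top z",np.percentile(G[:,2],95))
S=sel(P,X,Y,.07,.14,.05,.062); print("plate+rim",rectfit(S))
for a,b in ((.05,.08),(-.05,.08),(.05,-.08),(-.05,-.08)):
    S=sel(P,*car(a,b),.006,.006,.03,.07); print("z",np.median(S[:,2]).round(4))
for a,b in ((.042,.111),(-.042,-.111)):
    S=sel(P,*car(a,b),.012,.012,.0565,.075); print("pin",len(S),S[:,:2].mean(0),S[:,2].max())
for k,xy in dict(blue=(.5718,-.3029),wj=(.5716,-.4046)).items():
    Q=blob(c,xy,zmin=.02); T=Q[Q[:,2]>.05]; print(k,rectfit(T),T[:,2].mean())
state(); cv2.imwrite("pics/wc2.png",c["image"])
```

```text
grip (array([ 0.43390225, -0.18623958]), (12.101164817810059, 23.316076278686523), np.float64(0.07037124380857769)) top z 0.08186418495094175
plate+rim (array([ 0.43396768, -0.18652614]), (124.25666046142578, 275.71160888671875), np.float64(0.06769690576429853))
z 0.049
z 0.0489
z 0.0491
z 0.0491
pin 47 [ 0.46741189 -0.07389106] 0.06573284142945976
pin 41 [ 0.39950504 -0.29896232] 0.0657235296245703
blue (array([ 0.57085559, -0.30366315]), (47.321842193603516, 44.69169998168945), np.float64(1.5677403494440307)) 0.05470032910162061
wj (array([ 0.57132147, -0.40459503]), (49.860042572021484, 49.439231872558594), np.float64(0.28282341341915734)) 0.05469306716477144
 t 54.5 p [ 0.4788 -0.1863  0.188 ] gap 0.0404 F [-1.4  0.1  0.3]
```

View pics/wc2.png

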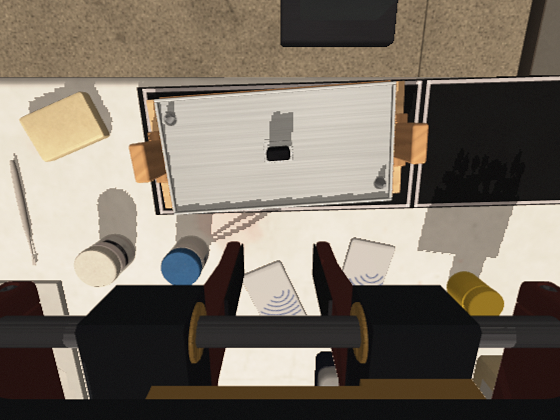

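The divider is home: plate top at 0.049 on all four corners, pins protruding at (170,118) and (380,182), grip centred. Now the jars.

Run:
```python
from h import *
import sys
for n,(x,y),d,(X,Y) in (("blue",(.5712,-.3035),.048,(.029,-.062)),("white",(.5714,-.4046),.051,(-.029,-.062)),("red",None,.045,(0,.066))):
    if n=="red":
        go(.54,.262,.2,np.pi/2); c=capture("wrist"); Q=blob(c,(.575,.2637),zmin=.02); Q=Q[Q[:,2]>.05]; (x,y),s,_=rectfit(Q); print(x,y,s)
    pick(x,y,np.pi/2,.022,opening=.075,zap=.13,zup=.16)
    if abs(current_finger_gap()-d)>.006: print("bad",n); sys.exit()
    place(X,Y,.0705,d+.008,zup=.17); state(n)
```

```text
pick hit False gap 0.0454 grip 30.0 tipz 0.0221
place hit True tipz 0.0711
blue t 62.2 p [ 0.4666 -0.2458  0.1374] gap 0.0556 F [-0.3  0.3 -0.3]
pick hit False gap 0.0494 grip 30.0 tipz 0.0222
place hit True tipz 0.0711
white t 70.2 p [ 0.4087 -0.2497  0.1374] gap 0.0587 F [-0.1  0.8 -0.8]Traceback (most recent call last):
  File "<stdin>", line 3, in <module>
TypeError: cannot unpack non-iterable NoneType object
```

Run:
```python
from h import *
go(.54,.262,.2,np.pi/2); c=capture("wrist"); Q=blob(c,(.575,.2637),zmin=.02); Q=Q[Q[:,2]>.05]; (x,y),s,_=rectfit(Q); print(x,y,s)
pick(x,y,np.pi/2,.022,opening=.075,zap=.13,zup=.16)
assert abs(current_finger_gap()-.044)<.006
place(0,.066,.0705,.053,zup=.17); state("red")
go(.49,.14,.33,np.pi/2); sleep(.2); c=capture("wrist"); np.savez("wm.npz",**c)
g=cv2.cvtColor(rect(c,.30,.56,-.06,.36,.004,.0005),6); m=(g<70).astype(np.uint8)
n,l,st,_=cv2.connectedComponentsWithStats(m)
for k in 1+np.argsort(-st[1:,4])[:3]:
    v,u=np.where(l==k); W=np.c_[.56-(v+.5)*.0005,.36-(u+.5)*.0005]; print(st[k,4],*rectfit(W))
cv2.imwrite("pics/mat.png",g)
c=look(*C0,.25); P=cloud(c); print("carrier fine?")
for X,Y in ((.029,-.062),(-.029,-.062),(0,.066)):
    x,y=car(X,Y); Q=sel(P,x,y,.028,.028,.097,.115); print(rectfit(Q)[0]-[x,y],Q[:,2].mean().round(4))
cv2.imwrite("pics/jars.png",np.hstack([cv2.resize(c["image"],(400,300)),cv2.resize(cv2.cvtColor(g,8),(400,300))]))
```

```text
0.5753056640625 0.26359249877929686 (43.85274124145508, 43.50284194946289)
pick hit False gap 0.043 grip 30.0 tipz 0.0221
place hit True tipz 0.071
red t 80.4 p [ 0.4287 -0.1202  0.1374] gap 0.0529 F [0.1 0.3 0.5]
179117 [0.42889786 0.14985335] (143.17913818359375, 314.5189514160156) 0.027390412074383207
8940 [ 0.43375 -0.04075] (38.0, 144.0) 1.5707963267948966
8836 [0.30775 0.0815 ] (148.5, 15.0) 1.5707963267948966
carrier fine?
[1.14747309e-03 1.00492082e-05] 0.1038
[0.00023461 0.0002811 ] 0.1039
[ 9.61653315e-05 -2.44980904e-04] 0.1039
```

View pics/jars.png

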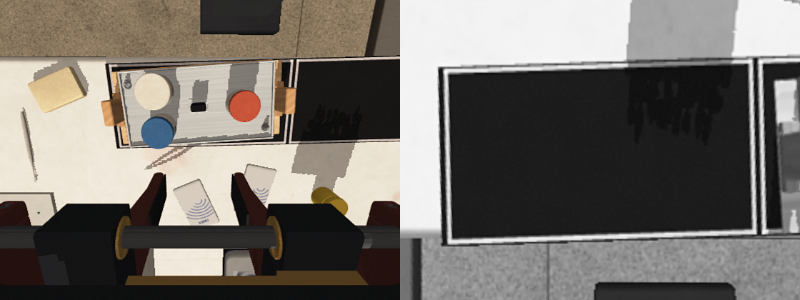

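The left half shows all jars upright on the seated divider, with the cap heights and positions matching. The right half shows the empty left outline, fitted at centre (0.429,0.150), yaw 0.027. Now the slide, gripping the left tab.

Run:
```python
from h import *
x,y=car(0,.142); move_gripper(.07); go(x,y,.14,CY); hit=line(x,y,.042,CY,.06,6); print("hit",hit)
move_gripper(0); state("grip")
th=.0274; tx,ty=.4289-np.sin(th)*.142,.1499+np.cos(th)*.142
for f in (.33,.67,1.): line(x+f*(tx-x),y+f*(ty-y),.042,CY+f*(th-CY),.06)
state("slid"); sleep(.3); move_gripper(.07); line(tx,ty,.16,th,.1)
go(.474,.15,.25,np.pi/2); sleep(.2); c=capture("wrist"); np.savez("we.npz",**c); P=cloud(c)
G=sel(P,.4289,.1499,.03,.03,.062,.1); print("grip",rectfit(G),np.percentile(G[:,2],95))
S=sel(P,.4289,.1499,.08,.15,.047,.0525); print("plate",rectfit(S),S[:,2].mean())
S=sel(P,.4289,.1499,.08,.15,.097,.115); print("caps",S[:,2].mean(),S[:,2].std(),len(S))
g=cv2.cvtColor(rect(c,.30,.56,-.06,.36,.004,.0005),6); cv2.imwrite("pics/end.png",g); state()
```

```text
hit False
grip t 87.8 p [ 0.424  -0.0446  0.01  ] gap 0.04 F [-0.6  0.1  1.1]
slid t 93.9 p [0.4245 0.2905 0.0101] gap 0.04 F [-0.5 -7.5  5.2]
grip (array([0.42841068, 0.14859592]), (23.968061447143555, 12.113038063049316), np.float64(1.560178170370696)) 0.08175287468576335
plate (array([0.42890094, 0.14820135]), (118.7431869506836, 273.68548583984375), np.float64(0.02641539134860237)) 0.04911875662114057
caps 0.10386003481618748 0.000993251434203747 5343
 t 98.1 p [0.4739 0.1502 0.2178] gap 0.0702 F [0.8 1.6 0.3]
```

Run:
```python
from h import *
print(close_job(),current_clock())
```

```text
the job is handed in; nothing more can be done
the job is handed in; nothing more can be done
```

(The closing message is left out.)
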